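# Lock a sawn bar in the cam-clamp jig

### The job

Get the loose MDF bar ready for sanding: with a fingertip, slide it on the holding jig until it lies square in the corner, its long side against the fence and its end against the end stop. Then push the cam lever round with one finger, all the way to its dowel, so that the cam clamps the bar there. Grasp and lift nothing, and leave everything else on the bench as it stands.

Things in the scene. Friction and masses are not known exactly. Their poses are not given: they have to be found in the camera images.
- jig: Plywood holding jig fixed to the bench: bed 200 (x) x 300 (y) x 15 mm, origin at the centre of its underside, on the bench top. Frame: x to the far side, y left, z up. Wooden fence along the far edge, working face (looking to -x) at x = 70 mm, from y = -140 to 120. Wooden end stop, working face (looking to -y) at y = 62 mm, from x = 30 to 66, 18 mm wide. Both 9 mm high above the bed.
- corner (a point): Point on the bed's top (15 mm above the bench) where the planes of the fence's face and the end stop's face meet: jig x = 70, y = 62 mm. The bar is home when its long side is along the fence and its left end at the stop; its centre is then at jig x = 59.7, y = 29.3 mm.
- mdf_bar: Straight sawn MDF bar, blue taped edges, 21 x 66 x 16 mm, 16 g, the only part lying on the bed. Origin at the centre of its underside (z = 15 mm on the bed); long axis = its y. Starts right (-y) of the cam, short of the fence by up to 30 mm, skewed up to 0.3 rad, 65 to 105 mm right of its home. It passes between cam and fence only close to the fence: that gap is 34 to 36 mm with the lever open.
- cam_lever (a joint): Angle of the cam lever, rad: 0 = open, lever pointing left; the lever's direction, counter-clockwise from the jig's +x seen from above, is 100 degrees + this. Grows as it swings counter-clockwise, past the robot's side, to the right; 2.356 = fully over, at its dowel. Starts at 0 to 0.4, stays where left (friction 0.15 N m). From about 2.2 the cam meets the bar and it turns stiffer.
- lever_knob (a point): Centre of the 25 mm black ball at the lever's end, 115 mm from the pivot, 59 mm above the bench. The lever is a 9 mm steel rod rising from the hub to the ball: axis 51 mm above the bench at 80 mm from the pivot, 45 mm at 50 mm. Below it is free space down to the bed. Pushed at 80 mm it needs about 2 N, and up to about 6 N over the last stretch.
- cam: The cam with its lever, one piece. Origin on its vertical pivot (jig x = 19, y = 24 mm), on the bed's top, 15 mm above the bench. The cam is an eccentric aluminium disc, 44 mm across, 9 mm off the pivot, between 16.5 and 28 mm above the bench; fully over, it presses on the middle of the bar's long side. Lever hub 24 mm across, top 47 mm above the bench.
- end_dowel (a point): Top of the steel dowel that ends the lever's swing: 9 mm thick, 36 mm high above the bed (51 mm above the bench), 47 mm from the pivot, to its right on the robot's side. A second, like dowel, left of the pivot, limits the opening.
- block_a: Bystander: taped MDF block standing on end, 31 x 29 x 82 mm, left of the jig. Origin at the centre of its underside.
- block_b: Bystander: taped MDF block standing on end, 28 x 26 x 82 mm, left of the jig. Origin at the centre of its underside.
- l_piece: Bystander: L-shaped sawn MDF piece lying left of the jig, 62 x 66 x 15 mm. Origin at the centre of its underside.
- sanding_block: Bystander: cork-coloured sanding block, 60 x 99 x 23 mm, right of the jig. Origin at the centre of its underside.
- pencil: Bystander: red pencil lying right of the jig, 142 mm long, 7 mm thick. Origin at its middle.
- flat_brush: Bystander: flat paint brush, 198 mm long, lying behind the jig to the right. Origin at its middle.
- tape_roll: Bystander: roll of masking tape, 109 mm across, 30 mm high, lying left in front. Origin at the centre of its underside.
- marker: Bystander: marker pen, 135 mm long, lying right in front. Origin at its middle.

How it is judged:
By the outcome, as a careful person would: the job done as asked, in the order asked, and still so for the second after the job is handed in, with the robot touching nothing.
It also fails if it takes over 61 s, if anything falls off the work surface, if the arm or the gripper's body presses on something with over 40 N, if the wrist force passes 120 N, or if a joint passes its speed limit or range.

### The arm

A 7-joint arm with a two-finger parallel gripper is mounted at the origin on a cart in front of the work surface, level with it; the furniture and walls round the work are solid. World frame = base frame: x ahead of the robot, y to its left, z up, the work surface at z = 0. Lengths are in m, angles in rad, forces in N, time in s.
With the tool pointing down it reaches from about 0.425 to 0.875 m from the base axis. Payload 4.7 kg.
Tool frame: the origin (TCP) lies at the very end of the fingers, on their centre line; the grasp point (between the pads) lies 19 mm behind it; z points along the fingers, y is the line along which they close (so a half turn about z gives the same grasp; the last joint's range is limited). The gripper opens to 85 mm and grips with 20 to 120 N. Pads are 22 mm wide; open, the fingers measure 114 mm over their backs; the gripper's body (76 mm by 85 mm) begins 54 mm behind the grasp point. The pads swing forward as they close: fully open they stand 13 mm farther back than shut.
Start: joints at [-1.283, 0.321, -0.07, 1.45, 0.023, 1.371, -0.057], TCP at [0.176, 0.626, 0.203] pointing down, gripper open.
Joint ranges: [-2.86, 2.86], [-0.3, 2.09], [-1.38, 1.24], [0.06, 2.45], [-1.56, 4.7], [0.09, 2.05], [-2.69, 2.69]. Speed limits (rad/s): [2.57, 2.57, 3.14, 3.14, 3.14, 3.14, 3.14].

### API

Orientations are given as a unit quaternion [x, y, z, w].
In Python, from cell import * gives the robot as it stands.
- The arm moves only by the tool move_arm, never from a script. Its argument "motion" is a list that holds one entry, the list of rows, each a list of 7 numbers: the shift along the tool's x, y, z in cm, then the turn, a rotation vector about the tool's x, y, z in rad, then the finger opening in cm, from 0 to 8.54. A call has 1 to 20 rows; each row is the pose to reach, as a shift and turn from the pose commanded when the call began, along the tool's axes at that moment; what a row does not reach only later rows make up. A row lasts 1/12 s, in which the tool goes at most 41.7 mm and 7.16 degrees, less where a joint would pass 70% of its speed; a pose out of reach is approached as far as the arm can. A call with a gripper value outside its range is refused whole. The fingers move at their own pace and stop on an object; "squeeze" is the grip in N (left out, the last holds). Time passes only in rows, so rows that repeat a pose let the fingers close. It gives the time, the measured TCP pose, the force, the opening and the grip force at its end, in the units of the state.
- state(): the state, without advancing time (a new reading comes with each control period).
- capture(name): name is "scene" or "top" or "wrist"; returns the picture (384x512x3 uint8, blue, green, red); there is no depth.
- calibration(name): a dict with "fovy" (degrees; the focal length in pixels is half the picture's height over the tangent of half this angle, whatever the lens; pixels are square), "cx", "cy" (the principal point, pixels), "world_from_camera" (4x4, takes a point from camera to world coordinates); the wrist camera has in their place "hand_eye" (4x4, takes a point from camera to tool coordinates, whose origin is the TCP and whose axes are the flange's). Camera axes: x right, y up, looking along -z (the intrinsics and any distortion apply to the point x, -y, -z); pixel columns grow to the right and rows downward; lengths in m; the calibration is good to about 2 mm. A picture is of the moment at which its call begins: read the wrist's pose just before it. calibration takes no time and is no camera call.
- close_job(): hands the job in; it is judged then, once.
The state is a dict: "clock": time; "q": joint angles; "joint_vel": joint speeds; "joint_efforts": joint torques, N m; "position": TCP position; "tcp_rot": TCP orientation; "wrist_force": force on the tool from outside, world axes, zero at the start; "moment": the same for the moment, N m; "finger_gap": finger opening in m; "gripper_force": force on a finger pad.
Only numpy, scipy, OpenCV 4.12 (cv2) and the standard library are available. Lean on these libraries where they do the work, as an engineer would, in place of code of your own. Each camera call takes 0.05 s, during which the arm holds its last target. There are 200 camera calls.

## Working session

There is one attempt and no reset: what is moved stays moved. The work goes in short steps, Python scripts to look and compute and a tool call to move; the robot and the scene stay as the last step left them, time stands still between calls to the robot, and variables do not carry over. Pictures are saved under pics/ and viewed, at most 10 in all, crops included, and the job is handed in when it is done.

Besides the shell and the picture viewer there is one more tool, called after "Request:" as name([rows], argument=value, ...), one row to a line, values as JSON. move_arm: Moves the arm, as the interface text tells. Its arguments: {"type":"object","properties":{"motion":{"type":"array"},"squeeze":{"type":"number"}},"required":["motion"]}

```bash
mkdir -p pics
python3 - <<'E'
from cell import *
import cv2,numpy as np
print(state())
for n in("scene","top","wrist"):
    cv2.imwrite(f"pics/{n}0.png",capture(n)); print(n,calibration(n))
a=cv2.imread("pics/top0.png");b=cv2.imread("pics/scene0.png")
cv2.imwrite("pics/top0b.png",cv2.resize(a,(800,600)))
E
```

```text
{'clock': 0.0, 'q': array([-1.28286719,  0.32177689, -0.07009385,  1.45167571,  0.02256413,
        1.37083147, -0.05685535]), 'joint_vel': array([-0.00036978, -0.0007644 ,  0.00150138,  0.00076979, -0.00016305,
        0.00123459,  0.00136895]), 'joint_efforts': array([-6.50526408e-05, -4.93583071e+01, -3.81941311e-01, -3.14342558e+01,
        1.32403511e-02,  1.10183444e-02, -7.66819994e-06]), 'position': array([0.17564171, 0.62519161, 0.20205322]), 'tcp_rot': array([ 1.36449142e-01,  9.90646619e-01, -9.47294576e-04, -9.86258441e-05]), 'wrist_force': array([ 0.74547971,  0.46763359, -0.70014989]), 'moment': array([-0.02045449, -0.03351594,  0.03036762]), 'gripper_force': 0.0, 'finger_gap': 0.08569305127850495}
scene {'fovy': 56.40035540957347, 'cx': 254.96182177219285, 'cy': 189.51599617375416, 'world_from_camera': array([[ 0.84223073,  0.25096906, -0.47713931,  0.0541723 ],
       [-0.53862886,  0.35405583, -0.76454132, -0.69599195],
       [-0.02294226,  0.90092119,  0.43337588,  0.51343487],
       [ 0.        ,  0.        ,  0.        ,  1.        ]])}
top {'fovy': 54.91926698634236, 'cx': 255.38471749403598, 'cy': 190.85136631886826, 'world_from_camera': array([[ 0.02973733,  0.99731523, -0.06691808,  0.42396961],
       [-0.99951933,  0.03025642,  0.00675671,  0.05126493],
       [ 0.00876327,  0.06668499,  0.9977356 ,  1.32868375],
       [ 0.        ,  0.        ,  0.        ,  1.        ]])}
wrist {'fovy': 67.53154092610706, 'cx': 255.8837735367783, 'cy': 190.34444540422714, 'hand_eye': array([[-5.03214946e-04,  9.56985093e-01,  2.90136655e-01,
         7.35909757e-02],
       [ 9.99999803e-01,  3.72721314e-04,  5.05024456e-04,
         3.28347161e-04],
       [ 3.75160760e-04,  2.90136852e-01, -9.56985092e-01,
        -1.71703253e-01],
       [ 0.00000000e+00,  0.00000000e+00,  0.00000000e+00,
         1.00000000e+00]])}
```

View pics/top0b.png

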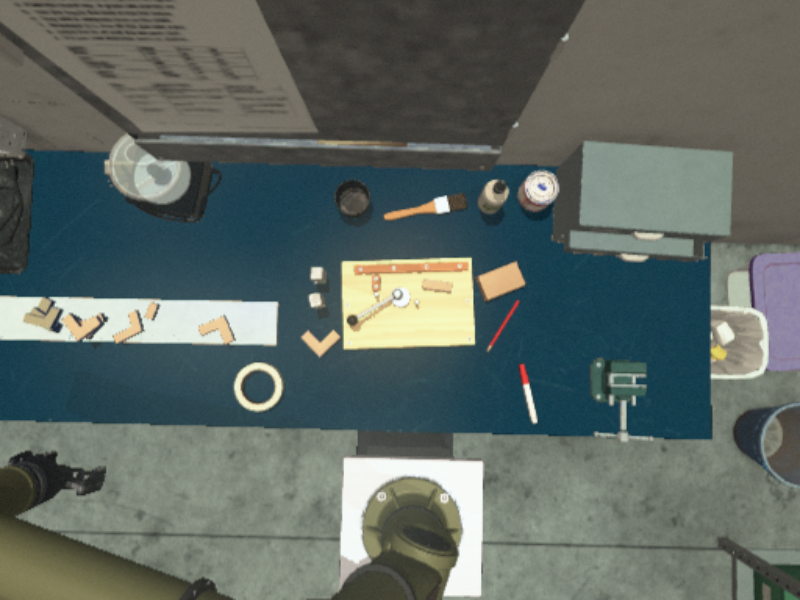

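View pics/scene0.png

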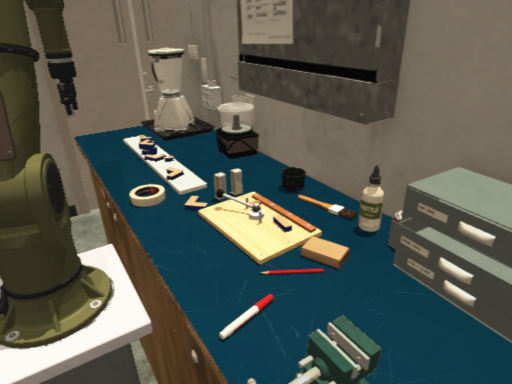

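The top view shows the jig bed (342–475, 258–349 in the enlarged picture), the bar at (437,286), the knob at (352,320) and the hub at (400,297). Next I measure them.

```bash
cat > h.py <<'E'
from cell import *
import cv2,numpy as np
from scipy.spatial.transform import Rotation as R
def cam(n,s=None):
    c=calibration(n); f=192/np.tan(np.radians(c["fovy"]/2))
    if n=="wrist":
        T=np.eye(4);T[:3,:3]=R.from_quat(s["tcp_rot"]).as_matrix();T[:3,3]=s["position"];T=T@c["hand_eye"]
    else: T=c["world_from_camera"]
    return f,c["cx"],c["cy"],T
def ray(C,px,z):
    f,cx,cy,T=C; px=np.atleast_2d(px).astype(float)
    d=np.c_[(px[:,0]-cx)/f,-(px[:,1]-cy)/f,-np.ones(len(px))]@T[:3,:3].T
    o=T[:3,3]; return (o+d*((z-o[2])/d[:,2])[:,None])
def big(m):
    c,_=cv2.findContours(m.astype(np.uint8)*255,cv2.RETR_EXTERNAL,cv2.CHAIN_APPROX_NONE); return max(c,key=cv2.contourArea)
E
python3 - <<'E'
from h import *
a=cv2.imread("pics/top0.png");C=cam("top")
hsv=cv2.cvtColor(a,cv2.COLOR_BGR2HSV)
m=(hsv[...,0]>8)&(hsv[...,0]<38)&(hsv[...,1]>40)&(hsv[...,2]>120)
w=np.zeros(m.shape,bool);w[155:235,210:308]=1
m=cv2.morphologyEx((m&w).astype(np.uint8),cv2.MORPH_CLOSE,np.ones((7,7)))
c=big(m); p=ray(C,c[:,0,:]+0.0,0.015)[:,:2].astype(np.float32)
r=cv2.minAreaRect(p); print("bed",r)
for n,(u,v) in dict(knob=(352,320),hub=(400,296),bar=(437,286),fenceL=(355,269),fenceR=(468,267)).items():
    print(n,ray(C,((u+.5)/1.5625-.5,(v+.5)/1.5625-.5),{'knob':.059,'hub':.047,'bar':.031}.get(n,.024)))
cv2.imwrite("pics/topc.png",cv2.resize(a[155:235,205:315],None,fx=7,fy=7,interpolation=cv2.INTER_CUBIC))
E
```

```text
bed ((0.502539336681366, 0.030706748366355896), (0.20231984555721283, 0.35065287351608276), 3.629863977432251)
knob [[0.45861729 0.14519136 0.059     ]]
hub [[0.51552257 0.04123702 0.047     ]]
bar [[ 0.54182423 -0.04171214  0.031     ]]
fenceL [[0.57551666 0.14505045 0.024     ]]
fenceR [[ 0.58800063 -0.11167305  0.024     ]]
```

View pics/topc.png

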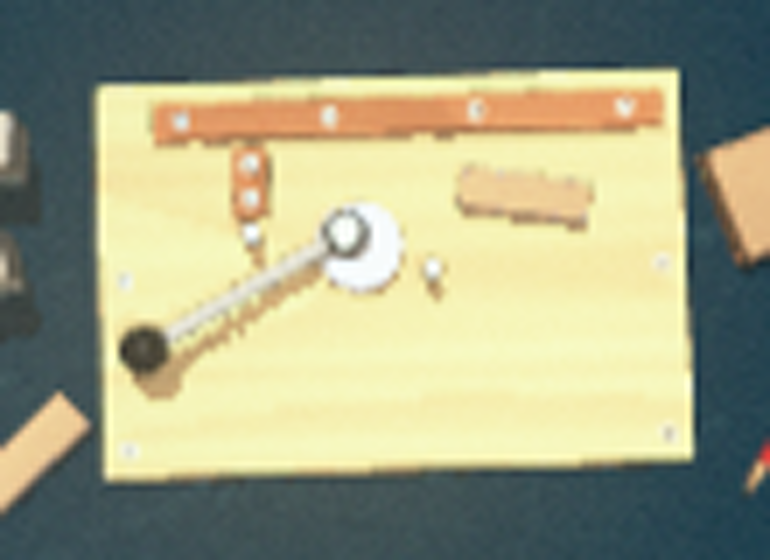

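The enlarged view shows bed corners at (97,85), (679,69), (693,459) and (105,481), with the bar around (525,197). The lever's knob is at (144,350) and the hub at (345,230). I compute the jig pose from these and then move in for a wrist view.

```bash
cat >> h.py <<'E'
def delta(s,p,yaw):
    """tool-frame shift (cm), rotvec to reach p with tool down, closing axis y at jig yaw"""
    M=R.from_quat(s["tcp_rot"]); T=R.from_euler('z',yaw)*R.from_quat([0,1,0,0])
    return np.round(M.inv().apply(np.array(p)-s["position"])*100,2),np.round((M.inv()*T).as_rotvec(),3)
E
python3 - <<'E'
from h import *
C=cam("top")
px=lambda L:(np.array(L)+.5)/7-.5+[205,155]
P=ray(C,px([(97,85),(679,69),(693,459),(105,481)]),.015)
print(P, "sides",[np.linalg.norm(P[i]-P[i-1]) for i in range(4)], P.mean(0))
d=(P[0]+P[3]-P[1]-P[2])[:2]; yaw=np.arctan2(-d[0],d[1]);print("yaw",yaw)
s=state();print(delta(s,(.57,.02,.22),yaw))
E
```

```text
[[ 0.59454363  0.17704791  0.015     ]
 [ 0.61198872 -0.12030815  0.015     ]
 [ 0.4131236  -0.1316713   0.015     ]
 [ 0.39321307  0.16566983  0.015     ]] sides [np.float64(0.20165181872597754), np.float64(0.2978673509067137), np.float64(0.19918950651487766), np.float64(0.2980070076932572)] [0.50321725 0.02268457 0.015     ]
yaw 0.0627321052008292
(array([-54.33, -47.62,  -1.7 ]), array([-0.002, -0.   , -0.337]))
```

Request:
move_arm([
  [[-54.3, -47.6, -1.7, 0, 0, -0.337, 0], [-54.3, -47.6, -1.7, 0, 0, -0.337, 0], [-54.3, -47.6, -1.7, 0, 0, -0.337, 0], [-54.3, -47.6, -1.7, 0, 0, -0.337, 0], [-54.3, -47.6, -1.7, 0, 0, -0.337, 0], [-54.3, -47.6, -1.7, 0, 0, -0.337, 0], [-54.3, -47.6, -1.7, 0, 0, -0.337, 0], [-54.3, -47.6, -1.7, 0, 0, -0.337, 0], [-54.3, -47.6, -1.7, 0, 0, -0.337, 0], [-54.3, -47.6, -1.7, 0, 0, -0.337, 0], [-54.3, -47.6, -1.7, 0, 0, -0.337, 0], [-54.3, -47.6, -1.7, 0, 0, -0.337, 0], [-54.3, -47.6, -1.7, 0, 0, -0.337, 0], [-54.3, -47.6, -1.7, 0, 0, -0.337, 0], [-54.3, -47.6, -1.7, 0, 0, -0.337, 0], [-54.3, -47.6, -1.7, 0, 0, -0.337, 0], [-54.3, -47.6, -1.7, 0, 0, -0.337, 0], [-54.3, -47.6, -1.7, 0, 0, -0.337, 0], [-54.3, -47.6, -1.7, 0, 0, -0.337, 0], [-54.3, -47.6, -1.7, 0, 0, -0.337, 0]],
])

```text
clock: 1.82
position: [0.5697, 0.0199, 0.2196]
tcp_rot: [-0.03, 1.0, 0.0, -0.0]
wrist_force: [0.5, 0.7, -0.7]
finger_gap: -0.0001
gripper_force: 0.0
```

Run:
```python
from h import *
s=state();a=capture("wrist");print(s["clock"],s["position"],s["tcp_rot"],s["finger_gap"])
cv2.imwrite("pics/w1.png",a);cv2.imwrite("pics/w1b.png",cv2.resize(a,(800,600)))
np.save("w1.npy",np.r_[s["position"],s["tcp_rot"]])
```

```text
1.8167 [0.56974011 0.01991999 0.21964433] [-3.04627416e-02  9.99535778e-01  1.69487529e-06 -4.99068828e-04] -9.168706657866872e-05
```

View pics/w1b.png

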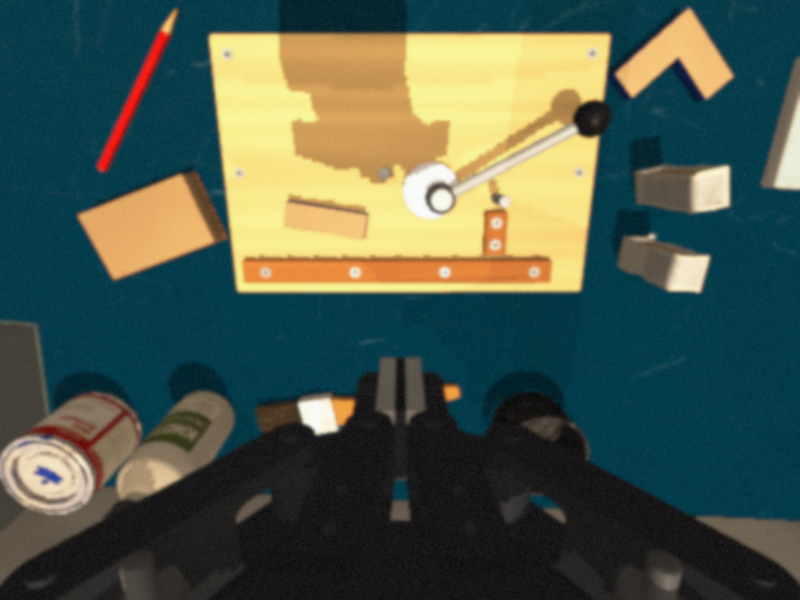

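The wrist view shows bed corners at (209,34), (610,34), (583,292) and (238,292), with bar top corners at about (288,203), (367,213), (364,238) and (284,228). The knob is at (592,118) and the hub at (440,199).

Run:
```python
from h import *
v=np.load("w1.npy");s=dict(position=v[:3],tcp_rot=v[3:]);C=cam("wrist",s)
px=lambda L:(np.atleast_2d(L)+.5)/1.5625-.5
P=ray(C,px([(209,34),(610,34),(583,292),(238,292)]),.015)
print([round(float(np.linalg.norm(P[i]-P[i-1])),4) for i in range(4)])
d=(P[1]+P[2]-P[0]-P[3])[:2]; yaw=np.arctan2(-d[0],d[1]);o=P.mean(0)[:2];print("yaw",yaw,o)
np.save("jig.npy",[*o,yaw])
Rz=np.array([[np.cos(yaw),-np.sin(yaw)],[np.sin(yaw),np.cos(yaw)]])
J=lambda L,z:np.round((ray(C,px(L),z)[:,:2]-o)@Rz*1000,1)
print("fence face",J([(243,260),(550,258)],.024),"stop right face",J([(484,212),(484,254)],.024))
a=cv2.imread("pics/w1.png");hsv=cv2.cvtColor(a,cv2.COLOR_BGR2HSV)
print(hsv[int(215/1.5625),int(325/1.5625)],hsv[int(225/1.5625),int(260/1.5625)])
b=J([(288,203),(367,213),(364,238),(284,228)],.031);print("bar",b,b.mean(0))
print("knob",J((592,118),.059),"hub",J((440,199),.047))
k=(J((592,118),.059)-[19,24])[0];print(np.linalg.norm(k),np.degrees(np.arctan2(k[1],k[0])))
print("screwdowel",J([(385,174)],.051))
```

```text
[0.1998, 0.2984, 0.1998, 0.3012]
yaw 0.06043656236861981 [0.50460571 0.02405895]
fence face [[  69.5 -139.1]
 [  67.8  116.8]] stop right face [[30.  59.8]
 [64.5 61.7]]
[ 18 122 244] [ 27 108 249]
bar [[  22.2  -96.4]
 [  30.   -34.3]
 [  50.   -37.1]
 [  41.9 -101.1]] [ 36.025 -67.225]
knob [[-37.8 124.5]] hub [[17.9 22. ]]
115.44041753216246 119.47401039150463
screwdowel [[ -0.3 -19.1]]
```

Request:
move_arm([
  [[7, -6.1, 10, 0, 0, 0, 0], [7, -6.1, 10, 0, 0, 0, 0], [7, -6.1, 10, 0, 0, 0, 0], [7, -6.1, 10, 0, 0, 0, 0], [7, -6.1, 13.5, 0, 0, 0, 0], [7, -6.1, 16.5, 0, 0, 0, 0], [7, -6.1, 18.5, 0, 0, 0, 0], [7, -6.1, 19.5, 0, 0, 0, 0], [7, -6.1, 19.8, 0, 0, 0, 0], [6.4, -6.1, 19.8, 0, 0, 0, 0], [5.8, -6.1, 19.8, 0, 0, 0, 0], [5.3, -6.1, 19.8, 0, 0, 0, 0], [4.9, -6.1, 19.8, 0, 0, 0, 0], [4.5, -6.1, 19.8, 0, 0, 0, 0], [4.1, -6.1, 19.8, 0, 0, 0, 0], [3.8, -6.1, 19.8, 0, 0, 0, 0], [3.5, -6.1, 19.8, 0, 0, 0, 0], [3.3, -6.1, 19.8, 0, 0, 0, 0], [3.1, -6.1, 19.8, 0, 0, 0, 0], [3.1, -6.1, 19.8, 0, 0, 0, 0]],
])

```text
clock: 3.53
position: [0.5431, -0.0421, 0.0221]
tcp_rot: [-0.032, 1.0, -0.0, 0.0]
wrist_force: [-0.5, 0.8, 0.4]
finger_gap: 0.0003
gripper_force: 0.0
```

Request:
move_arm([
  [[-0.1, 0, 0, 0, 0, 0, 0], [-0.2, 0, 0, 0, 0, 0, 0], [-0.3, 0, 0, 0, 0, 0, 0], [-0.35, 0, 0, 0, 0, 0, 0], [-0.4, 0, 0, 0, 0, 0, 0], [-0.4, 0, 0, 0, 0, 0, 0]],
])

```text
clock: 4.03
position: [0.5468, -0.0418, 0.0221]
tcp_rot: [-0.032, 0.999, 0.0, 0.0]
wrist_force: [1.0, 0.1, -0.0]
finger_gap: -0.0003
gripper_force: 0.0
```

Run:
```python
from h import *
s=state();a=capture("wrist");print(s["position"],s["wrist_force"])
cv2.imwrite("pics/w2b.png",cv2.resize(a,(800,600)))
np.save("w2.npy",np.r_[s["position"],s["tcp_rot"]])
```

```text
[ 0.5468441  -0.04182551  0.02213863] [ 1.02841123  0.10177955 -0.01465368]
```

View pics/w2b.png

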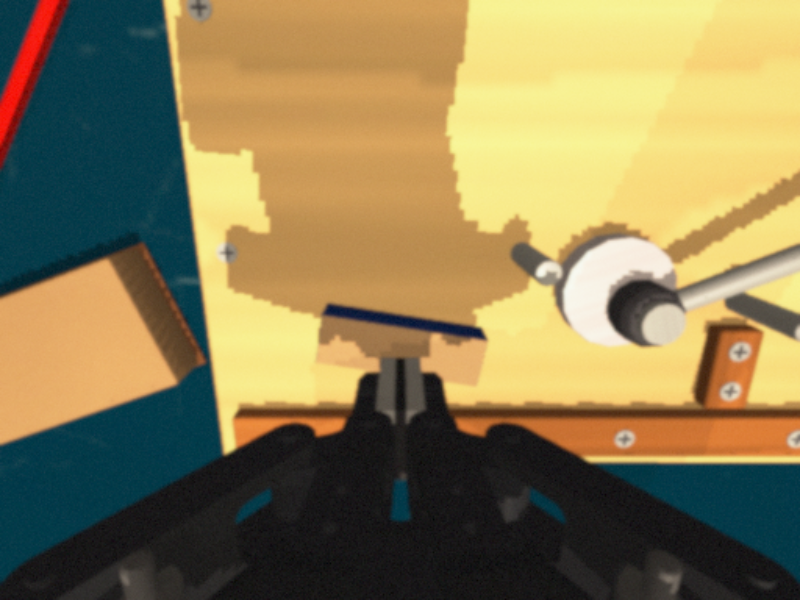

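The fingertip (400,358) overlaps the bar's top, whose blue side runs (327,308)–(486,334). It may have ridden over the bar, so I check the positions.

Run:
```python
from h import *
v=np.load("w2.npy");s=dict(position=v[:3],tcp_rot=v[3:]);C=cam("wrist",s)
o=np.load("jig.npy");yaw=o[2];o=o[:2]
px=lambda L:(np.atleast_2d(L)+.5)/1.5625-.5
Rz=np.array([[np.cos(yaw),-np.sin(yaw)],[np.sin(yaw),np.cos(yaw)]])
J=lambda L,z:np.round((ray(C,px(L),z)[:,:2]-o)@Rz*1000,1)
print("tcp",(v[:2]-o)@Rz*1000)
print("bar",J([(324,314),(485,340),(476,385),(316,360)],.031))
print("fence",J([(240,414),(690,414)],.024),"hub",J((663,325),.047))
print("tip at z .03,.04,.05",J((400,358),.022),J((400,358),.04),J((400,358),.055))
a=capture("scene");cv2.imwrite("pics/s2.png",cv2.resize(a[170:290,170:350],None,fx=4.4,fy=4.4,interpolation=cv2.INTER_CUBIC))
```

```text
tcp [ 38.18186835 -68.31535792]
bar [[  20.6  -97.4]
 [  31.2  -35.1]
 [  50.7  -37.6]
 [  39.9 -101.5]]
fence [[  68.5 -136.9]
 [  68.    56.3]] hub [[18.9 23.3]]
tip at z .03,.04,.05 [[ 43.  -68.3]] [[ 34.8 -68.3]] [[ 28.  -68.3]]
```

View pics/s2.png

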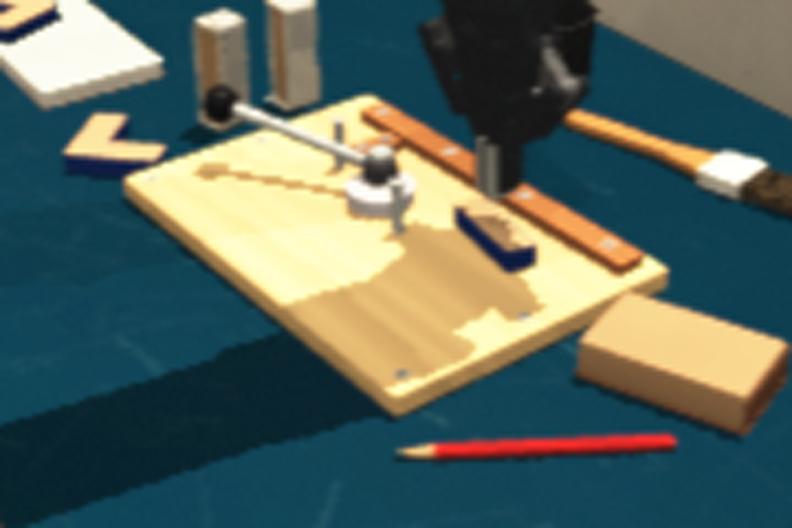

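The scene view shows the bar unmoved and the closed fingertip (about (500,193) in the crop) hovering above it. So the real tip is higher than reported, and I measure by how much.

Run:
```python
from h import *
v=np.load("w2.npy");C=cam("scene")
o=np.load("jig.npy");yaw=o[2];o=o[:2]
Rz=np.array([[np.cos(yaw),-np.sin(yaw)],[np.sin(yaw),np.cos(yaw)]])
# check: known points (jig mm ->) scene picks
for n,pt in dict(tipL=(482,190),tipM=(500,198),tipR=(516,190),barcornerTop=(458,207)).items():
    p=(np.array(pt)+.5)/4.4-.5+[170,170]
    print(n,[(z,np.round((ray(C,p,z/1000)[0,:2]-o)@Rz*1000,1)) for z in (22,31,40,50,60)])
```

```text
tipL [(22, array([ 63.9, -21.8])), (31, array([ 53.7, -34. ])), (40, array([ 43.5, -46.3])), (50, array([ 32.2, -59.9])), (60, array([ 20.9, -73.6]))]
tipM [(22, array([ 66.3, -36.6])), (31, array([ 56. , -48.6])), (40, array([ 45.8, -60.6])), (50, array([ 34.4, -73.9])), (60, array([ 23. , -87.2]))]
tipR [(22, array([ 80.7, -35.1])), (31, array([ 70.2, -47.1])), (40, array([ 59.7, -59.1])), (50, array([ 48. , -72.5])), (60, array([ 36.4, -85.8]))]
barcornerTop [(22, array([ 38.7, -29.1])), (31, array([ 28.9, -41.2])), (40, array([ 19.2, -53.3])), (50, array([  8.4, -66.8])), (60, array([ -2.5, -80.3]))]
```

Two views agree that the tip is roughly 25–30 mm above the reported TCP. I back off and come down, feeling for the bed.

Request:
move_arm([
  [[2.0, 0, 0, 0, 0, 0, 0], [4.6, 0, 0, 0, 0, 0, 0], [4.6, 0, 0.8, 0, 0, 0, 0], [4.6, 0, 1.6, 0, 0, 0, 0], [4.6, 0, 2.0, 0, 0, 0, 0], [4.6, 0, 2.2, 0, 0, 0, 0], [4.6, 0, 2.4, 0, 0, 0, 0], [4.6, 0, 2.5, 0, 0, 0, 0], [4.6, 0, 2.5, 0, 0, 0, 0]],
])

```text
clock: 4.88
position: [0.5012, -0.0448, -0.0031]
tcp_rot: [-0.032, 0.999, -0.0, -0.0]
wrist_force: [1.4, 0.0, 0.2]
finger_gap: 0.0001
gripper_force: 0.0
```

Run:
```python
from h import *
a=capture("scene");s=state();print(s["position"],s["wrist_force"])
cv2.imwrite("pics/s3.png",cv2.resize(a[170:290,170:350],None,fx=4.4,fy=4.4,interpolation=cv2.INTER_CUBIC))
```

```text
[ 0.50118579 -0.04482894 -0.00294175] [-0.58185652  0.51490701  0.39036073]
```

View pics/s3.png

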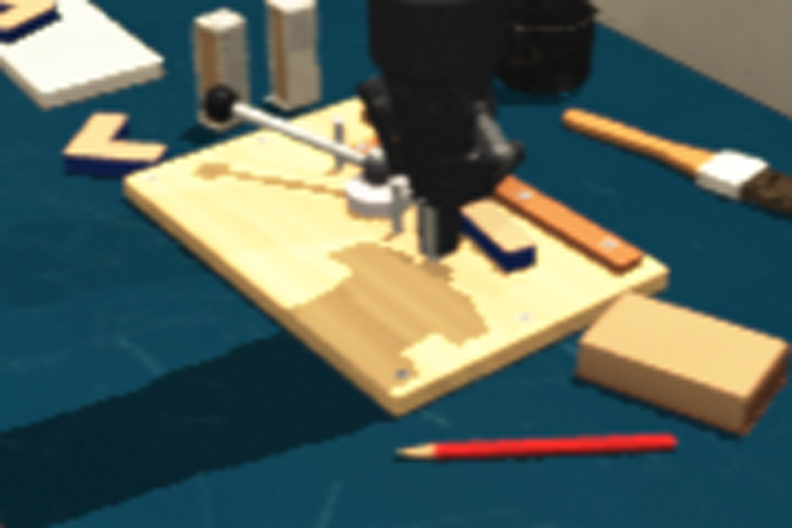

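The tip is at about (432,256), just above the bed and near its shadow, with nothing touching. I feel downward for the bed.

Request:
move_arm([
  [[0, 0, 0.1, 0, 0, 0, 0], [0, 0, 0.2, 0, 0, 0, 0], [0, 0, 0.3, 0, 0, 0, 0], [0, 0, 0.3, 0, 0, 0, 0]],
])

```text
clock: 5.27
position: [0.5008, -0.0447, -0.006]
tcp_rot: [-0.032, 0.999, 0.0, -0.0]
wrist_force: [-0.1, -0.3, 0.6]
finger_gap: -0.0001
gripper_force: 0.0
```

Run:
```python
from h import *
C=cam("scene");o=np.load("jig.npy");yaw=o[2];o=o[:2]
Rz=np.array([[np.cos(yaw),-np.sin(yaw)],[np.sin(yaw),np.cos(yaw)]])
s=state();print("tcp",(s["position"][:2]-o)@Rz*1000,s["position"][2],s["wrist_force"])
for pt in ((420,250),(432,257),(455,248)):
    p=(np.array(pt)+.5)/4.4-.5+[170,170]
    print([(z,np.round((ray(C,p,z/1000)[0,:2]-o)@Rz*1000,1)) for z in (15,20,25,30)])
```

```text
tcp [ -7.97179464 -68.43289475] -0.006004661551379201 [-0.11712467 -0.32244196  0.55101433]
[(15, array([ -3.8, -45.6])), (20, array([ -8.7, -52.1])), (25, array([-13.6, -58.5])), (30, array([-18.5, -65. ]))]
[(15, array([ -3. , -56.3])), (20, array([ -7.9, -62.7])), (25, array([-12.9, -69. ])), (30, array([-17.8, -75.4]))]
[(15, array([ 14.1, -56.8])), (20, array([  9. , -63.1])), (25, array([  3.9, -69.5])), (30, array([ -1.2, -75.9]))]
```

Request:
move_arm([
  [[0, 0, 0.1, 0, 0, 0, 0], [0, 0, 0.2, 0, 0, 0, 0], [0, 0, 0.3, 0, 0, 0, 0], [0, 0, 0.4, 0, 0, 0, 0], [-0.7, 0, 0.4, 0, 0, 0, 0], [-1.4, 0, 0.4, 0, 0, 0, 0], [-1.9, 0, 0.4, 0, 0, 0, 0], [-2.3, 0, 0.4, 0, 0, 0, 0], [-2.7, 0, 0.4, 0, 0, 0, 0], [-3.1, 0, 0.4, 0, 0, 0, 0], [-3.5, 0, 0.4, 0, 0, 0, 0], [-3.8, 0, 0.4, 0, 0, 0, 0], [-4.1, 0, 0.4, 0, 0, 0, 0], [-4.3, 0, 0.4, 0, 0, 0, 0], [-4.4, 0, 0.4, 0, 0, 0, 0], [-4.5, 0, 0.4, 0, 0, 0, 0], [-4.6, 0, 0.4, 0, 0, 0, 0], [-4.6, 0, 0.4, 0, 0, 0, 0]],
])

```text
clock: 6.77
position: [0.5463, -0.0419, -0.01]
tcp_rot: [-0.032, 1.0, 0.0, -0.001]
wrist_force: [-1.0, 0.8, 0.3]
finger_gap: 0.0003
gripper_force: 0.7
```

Run:
```python
from h import *
s=state();a=capture("wrist");print(s["position"],s["wrist_force"])
cv2.imwrite("pics/w3b.png",cv2.resize(a,(800,600)))
np.save("w3.npy",np.r_[s["position"],s["tcp_rot"]])
```

```text
[ 0.5462647  -0.04191112 -0.00997291] [-1.02597959  0.75887285  0.28393992]
```

View pics/w3b.png

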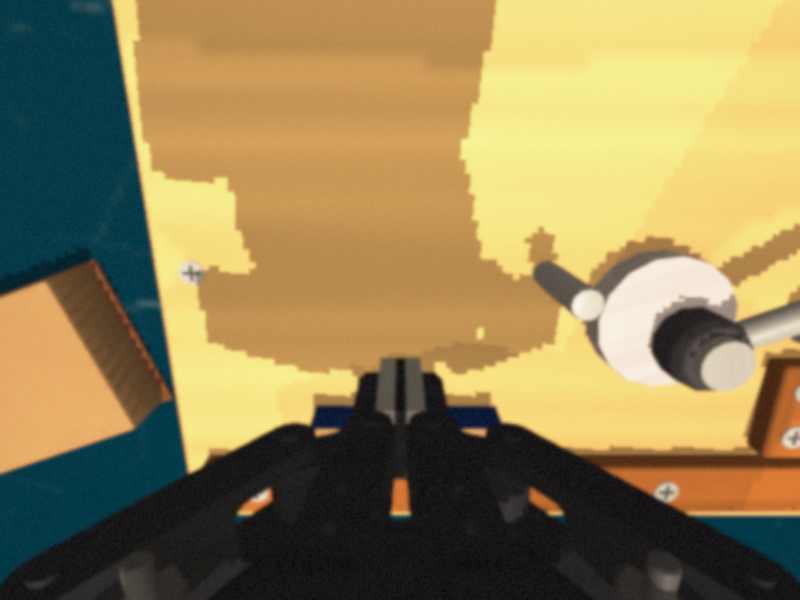

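The bar has moved and now lies parallel to the fence; its taped side runs (313,427)–(499,427). I check the gap.

```bash
cat >> h.py <<'E'
_j=np.load("jig.npy");Rz=np.array([[np.cos(_j[2]),-np.sin(_j[2])],[np.sin(_j[2]),np.cos(_j[2])]])
def W(s,L,z): return np.round((ray(cam("wrist",s),(np.atleast_2d(L)+.5)/1.5625-.5,z)[:,:2]-_j[:2])@Rz*1000,1)
def tj(s): return np.round((s["position"][:2]-_j[:2])@Rz*1000,1)
E
python3 - <<'E'
from h import *
v=np.load("w3.npy");s=dict(position=v[:3],tcp_rot=v[3:])
print(tj(s),"bar edge top",W(s,[(313,427),(499,427)],.031),"bottom",W(s,[(316,408),(496,408)],.015),"fence",W(s,[(215,460),(740,460)],.024),"hub",W(s,(728,364),.047))
E
```

```text
[ 37.6 -68.4] bar edge top [[ 48.9 -97.3]
 [ 48.7 -35.3]] bottom [[ 51.2 -99.3]
 [ 51.1 -32.8]] fence [[  67.1 -134.9]
 [  66.7   54.2]] hub [[18.1 23.4]]
```

Request:
move_arm([
  [[0.8, 0, 0, 0, 0, 0, 0], [1.5, 0, 0, 0, 0, 0, 0], [1.5, -2, 0, 0, 0, 0, 0], [1.5, -5, 0, 0, 0, 0, 0], [1.0, -5.5, 0, 0, 0, 0, 0], [-1, -5.5, 0, 0, 0, 0, 0], [-1.9, -5.5, 0, 0, 0, 0, 0], [-1.9, -5, 0, 0, 0, 0, 0], [-1.9, -4.4, 0, 0, 0, 0, 0], [-1.9, -3.9, 0, 0, 0, 0, 0], [-1.9, -3.4, 0, 0, 0, 0, 0], [-1.9, -2.9, 0, 0, 0, 0, 0], [-1.9, -2.4, 0, 0, 0, 0, 0], [-1.9, -1.9, 0, 0, 0, 0, 0], [-1.9, -1.4, 0, 0, 0, 0, 0], [-1.9, -0.9, 0, 0, 0, 0, 0], [-1.9, -0.4, 0, 0, 0, 0, 0], [-1.9, 0, 0, 0, 0, 0, 0], [-1.9, 0, 0, 0, 0, 0, 0]],
])

```text
clock: 8.4
position: [0.5657, -0.0393, -0.01]
tcp_rot: [-0.032, 0.999, 0.0, -0.0]
wrist_force: [0.4, 0.2, -0.5]
finger_gap: -0.0004
gripper_force: 0.0
```

Run:
```python
from h import *
s=state();a=capture("wrist");print(s["position"],s["wrist_force"],tj(s))
cv2.imwrite("pics/w4b.png",cv2.resize(a,(800,600)))
np.save("w4.npy",np.r_[s["position"],s["tcp_rot"]])
```

```text
[ 0.56573809 -0.03925609 -0.00998319] [ 0.40214412  0.22604789 -0.45419467] [ 57.2 -66.9]
```

View pics/w4b.png

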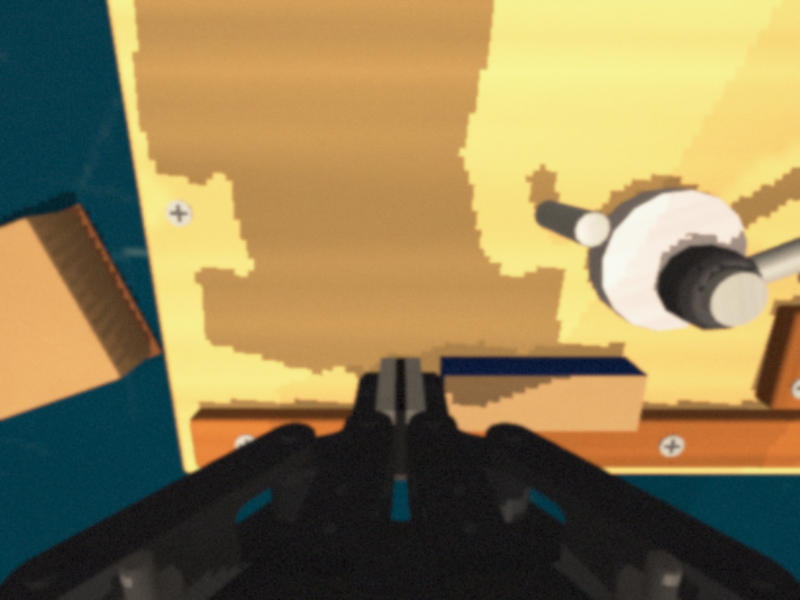

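The bar follows along the fence, square, its right end 13–14 mm ahead of the tip's centre; about 49 mm are left to the stop.

Request:
move_arm([
  [[0, 0.4, 0, 0, 0, 0, 0], [0, 0.9, 0, 0, 0, 0, 0], [0, 1.4, 0, 0, 0, 0, 0], [0, 1.9, 0, 0, 0, 0, 0], [0, 2.4, 0, 0, 0, 0, 0], [0, 2.9, 0, 0, 0, 0, 0], [0, 3.4, 0, 0, 0, 0, 0], [0, 3.8, 0, 0, 0, 0, 0], [0, 4.1, 0, 0, 0, 0, 0], [0, 4.4, 0, 0, 0, 0, 0], [0, 4.6, 0, 0, 0, 0, 0], [0, 4.7, 0, 0, 0, 0, 0], [0, 4.8, 0, 0, 0, 0, 0], [0, 4.8, 0, 0, 0, 0, 0]],
])

```text
clock: 9.62
position: [0.5627, 0.0073, -0.0099]
tcp_rot: [-0.032, 1.0, 0.0, 0.0]
wrist_force: [0.3, 0.8, 0.4]
finger_gap: -0.0001
gripper_force: 0.0
```

Request:
move_arm([
  [[0, 0.05, 0, 0, 0, 0, 0], [0, 0.1, 0, 0, 0, 0, 0], [0, 0.15, 0, 0, 0, 0, 0], [0, 0.2, 0, 0, 0, 0, 0], [0, 0.2, 0, 0, 0, 0, 0]],
])

```text
clock: 10.03
position: [0.5626, 0.0093, -0.0099]
tcp_rot: [-0.032, 1.0, 0.0, 0.0]
wrist_force: [0.6, 0.6, 0.5]
finger_gap: -0.0002
gripper_force: 0.0
```

Run:
```python
from h import *
s=state();a=capture("wrist");print(s["position"],s["wrist_force"],tj(s))
cv2.imwrite("pics/w5b.png",cv2.resize(a,(800,600)))
np.save("w5.npy",np.r_[s["position"],s["tcp_rot"]])
```

```text
[ 0.56256859  0.00933132 -0.00989425] [0.57230992 0.5903253  0.49935304] [ 57.  -18.2]
```

View pics/w5b.png

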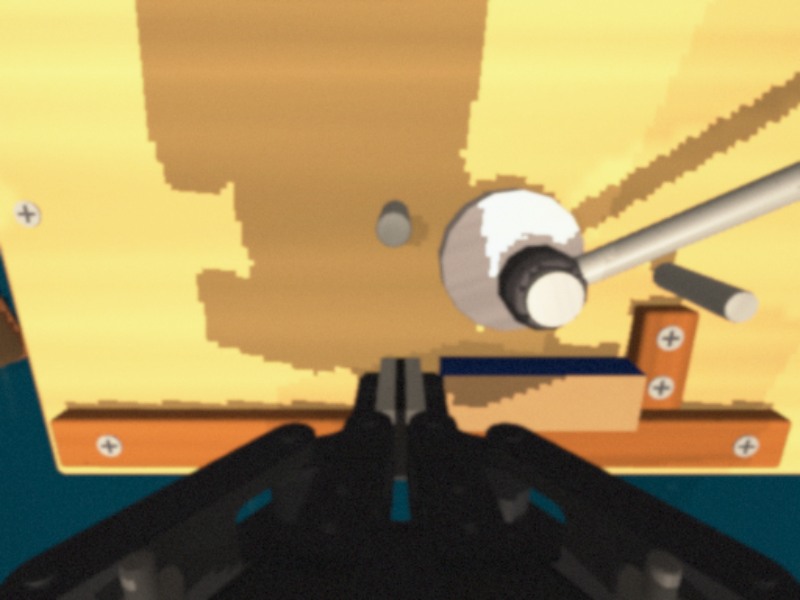

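The bar is about at the stop: its left end is near (640,375) and the stop's face is at about column 632. I push on until the force shows contact.

Request:
move_arm([
  [[0, 0.04, 0, 0, 0, 0, 0], [0, 0.08, 0, 0, 0, 0, 0], [0, 0.12, 0, 0, 0, 0, 0], [0, 0.15, 0, 0, 0, 0, 0], [0, 0.15, 0, 0, 0, 0, 0]],
])

```text
clock: 10.5
position: [0.5626, 0.0096, -0.0098]
tcp_rot: [-0.031, 1.0, -0.001, 0.0]
wrist_force: [-0.2, -3.7, 0.4]
finger_gap: 0.0001
gripper_force: 1.8
```

The bar is home: the force rose to 3.7 N and motion stopped. Next is the path to the lever, keeping the tool turned along it.

```bash
cat >> h.py <<'E'
def lev(th,r=75,off=18.7):
    t=np.radians(th);p=np.array([19,24])+r*np.array([np.cos(t),np.sin(t)])+off*np.array([np.sin(t),-np.cos(t)])
    return np.r_[Rz@(p/1000)+_j[:2],.011],_j[2]+t-np.pi
E
python3 - <<'E'
from h import *
s=state();print(tj(s))
p,y=lev(119.5,off=25);print(p,delta(s,p,y))
E
```

```text
[ 57.  -17.9]
[0.50229   0.1256919 0.011    ] (array([ 5.29, 11.96, -2.09]), array([-1.000e-03,  1.000e-03,  1.058e+00]))
```

Request:
move_arm([
  [[0, -0.5, 0, 0, 0, 0, 0], [0, -1, 0, 0, 0, 0, 0], [0, -1, -2, 0, 0, 0, 0], [0, -1, -5, 0, 0, 0, 0], [0, -1, -8, 0, 0, 0, 0], [0, -1, -11, 0, 0, 0, 0], [0, -1, -11, 0, 0, 0, 0]],
])

```text
clock: 11.08
position: [0.5674, 0.0009, 0.1064]
tcp_rot: [-0.031, 0.999, 0.001, 0.005]
wrist_force: [1.1, -0.4, 0.1]
finger_gap: -0.0002
gripper_force: 0.0
```

Run:
```python
from h import *
s=state();print(s["q"])
p,y=lev(119.5,off=25);print(delta(s,p,y))
a=capture("wrist");hsv=cv2.cvtColor(a,cv2.COLOR_BGR2HSV)
m=(hsv[...,0]>108)&(hsv[...,0]<130)&(hsv[...,1]>170)&(hsv[...,2]>40)
n,l,st,ce=cv2.connectedComponentsWithStats(m.astype(np.uint8))
for i in range(1,n):
    if st[i,4]>40:
        ys,xs=np.nonzero(l==i)
        k=(xs>xs.min()+5)&(xs<xs.max()-5); low=[ys[xs==c].max() for c in range(xs.min()+5,xs.max()-5)]
        f=np.polyfit(range(xs.min()+5,xs.max()-5),low,1) if len(low)>5 else None
        if f is None: continue
        X=np.array([xs.min(),xs.max()]);P=np.c_[X,np.polyval(f,X)+.5]
        print(st[i],P.round(1),np.round((ray(cam("wrist",s),P,.031)[:,:2]-_j[:2])@Rz*1000,1))
```

```text
[-0.50532736  0.22070927  0.51984348  1.80837116 -0.12325681  1.13337955
  1.6890777 ]
(array([ 5.82, 12.84,  9.51]), array([0.007, 0.009, 1.058]))Traceback (most recent call last):
  File "<stdin>", line 14, in <module>
NameError: name '_j' is not defined. Did you mean: 'tj'?
```

Request:
move_arm([
  [[1.2, 3.1, 0, 0, 0, 0.08, 0], [2.4, 6.3, 0, 0, 0, 0.15, 0], [3.6, 9.5, 0, 0, 0, 0.22, 0], [4.9, 12.6, 0, 0, 0, 0.3, 0], [4.9, 12.6, 2, 0, 0, 0.3, 0], [4.9, 12.6, 3, 0, 0, 0.3, 0], [4.9, 12.6, 3, 0, 0, 0.3, 0], [4.9, 12.6, 3, 0, 0, 0.3, 0]],
])

```text
clock: 11.8
position: [0.5056, 0.1216, 0.069]
tcp_rot: [0.119, 0.993, -0.001, -0.001]
wrist_force: [0.2, -0.6, 0.2]
finger_gap: -0.0003
gripper_force: 0.0
```

Run:
```python
from h import *
from h import _j
s=state();print(s["position"],tj(s),s["q"],R.from_quat(s["tcp_rot"]).as_matrix()[:2,0])
a=capture("scene")   # bar check from the scene view: blue tape + knob
C=cam("scene");hsv=cv2.cvtColor(a,cv2.COLOR_BGR2HSV)
p,y=lev(119.5,r=70,off=28);print(delta(s,p,s and _j[2]-.3))
w=capture("wrist");hsv=cv2.cvtColor(w,cv2.COLOR_BGR2HSV)
m=(hsv[...,0]>108)&(hsv[...,0]<130)&(hsv[...,1]>170)&(hsv[...,2]>40)
n,l,st,ce=cv2.connectedComponentsWithStats(m.astype(np.uint8))
for i in range(1,n):
    if st[i,4]>40:
        print(st[i],np.round((ray(cam("wrist",s),cv2.boxPoints(cv2.minAreaRect(np.argwhere(l==i)[:,::-1].astype(np.float32))),.031)[:,:2]-_j[:2])@Rz*1000,1))
```

```text
[0.50562325 0.12158964 0.06898867] [ 6.9 97.3] [-0.71009187  0.16508103  0.45983526  1.94334244 -0.08272735  1.05423684
  1.11762437] [-0.97166304  0.23636296]
(array([-0.16,  0.21,  5.8 ]), array([-0.002, -0.002,  0.001]))
[357  40  39  28 126] [[-80.6 193.5]
 [-82.1 195.4]
 [-58.6 216.4]
 [-57.  214.5]]
[162 255  65  21 205] [[42.6  3.9]
 [41.9 60.5]
 [46.  60.2]
 [46.8  3.3]]
```

Request:
move_arm([
  [[-0.2, 0.2, 1, 0, 0, 0.1, 0], [-0.2, 0.2, 2, 0, 0, 0.2, 0], [-0.2, 0.2, 3.5, 0, 0, 0.3, 0], [-0.2, 0.2, 5, 0, 0, 0.3, 0], [-0.2, 0.2, 6.1, 0, 0, 0.3, 0], [-0.2, 0.2, 6.1, 0, 0, 0.3, 0], [-0.2, 0.2, 6.1, 0, 0, 0.3, 0]],
])

```text
clock: 12.48
position: [0.5089, 0.1242, 0.0092]
tcp_rot: [0.266, 0.964, -0.0, -0.0]
wrist_force: [0.2, 0.3, -0.3]
finger_gap: -0.0003
gripper_force: 0.0
```

```bash
cat > arc.py <<'E'
from h import *
from h import _j
import sys
a,b,st,oa,ob=map(float,sys.argv[1:])
s=state();print(s["clock"],tj(s),s["position"][2],s["q"][6],s["wrist_force"].round(1))
for th in np.arange(a,b+.1,st):
    u=(th-119.5)/115.5; rot=-.6+.95*u
    p,_=lev(th,r=70-2*u,off=oa+(ob-oa)*(th-a)/(b-a));p[2]=.008
    d,r=delta(s,p,_j[2]+rot);print(th,d.round(1),r[2].round(2))
E
python3 arc.py 119.5 182 5.2 27 21
```

```text
12.4833 [10.3 99.7] 0.00916552993209846 0.8664968260692555 [ 0.2  0.3 -0.3]
119.5 [ 0.1 -0.2  0.1] 0.0
124.7 [ 0.6 -0.8  0.1] -0.04
129.9 [ 1.  -1.4  0.1] -0.08
135.10000000000002 [ 1.4 -2.   0.1] -0.13
140.3 [ 1.7 -2.6  0.1] -0.17
145.5 [ 2.  -3.3  0.1] -0.21
150.70000000000002 [ 2.1 -4.   0.1] -0.26
155.90000000000003 [ 2.3 -4.7  0.1] -0.3
161.10000000000002 [ 2.3 -5.4  0.1] -0.34
166.3 [ 2.3 -6.1  0.1] -0.38
171.50000000000003 [ 2.2 -6.8  0.1] -0.43
176.70000000000005 [ 2.  -7.5  0.1] -0.47
181.90000000000003 [ 1.8 -8.1  0.1] -0.51
```

Request:
move_arm([
  [[0.1, -0.2, 0.1, 0, 0, 0, 0], [0.6, -0.8, 0.1, 0, 0, -0.04, 0], [1.0, -1.4, 0.1, 0, 0, -0.08, 0], [1.4, -2.0, 0.1, 0, 0, -0.13, 0], [1.7, -2.6, 0.1, 0, 0, -0.17, 0], [2.0, -3.3, 0.1, 0, 0, -0.21, 0], [2.1, -4.0, 0.1, 0, 0, -0.26, 0]],
])

```text
clock: 13.07
position: [0.4719, 0.1022, 0.0098]
tcp_rot: [0.137, 0.991, 0.001, 0.002]
wrist_force: [0.3, 1.2, -0.1]
finger_gap: 0.0
gripper_force: 1.2
```

```bash
cat > knob.py <<'E'
from h import *
from h import _j
def knob():
    C=cam("top");a=capture("top");g=a.max(2)
    m=(g<70);w=np.zeros(m.shape,bool);w[150:240,200:310]=1
    n,l,st,ce=cv2.connectedComponentsWithStats((m&w).astype(np.uint8))
    for i in range(1,n):
        if 15<st[i,4]<120: 
            k=(ray(C,ce[i],.059)[0,:2]-_j[:2])@Rz*1000-[19,24];print(st[i],np.round(k,1),"r",np.hypot(*k).round(1),"deg",np.degrees(np.arctan2(k[1],k[0])).round(1)%360)
if __name__=="__main__": knob()
E
python3 arc.py 150.7 182 5.2 23 21; python3 knob.py
```

```text
13.0667 [-27.9  79.9] 0.009768084020138817 1.1120447692564868 [ 0.3  1.2 -0.1]
150.7 [ 0.2 -0.3  0.2] 0.01
155.89999999999998 [ 0.4 -0.9  0.2] -0.03
161.09999999999997 [ 0.7 -1.5  0.2] -0.08
166.29999999999995 [ 0.8 -2.2  0.2] -0.12
171.49999999999994 [ 0.9 -2.9  0.2] -0.16
176.69999999999993 [ 1.  -3.6  0.2] -0.2
181.89999999999992 [ 0.9 -4.3  0.2] -0.25
[203 177   8  10  48] [ 18.8 159.3] r 160.4 deg 83.3
[203 195   8   9  44] [-38.4 162.7] r 167.1 deg 103.3
[254 223   8  17  98] [-152.1   -9.1] r 152.4 deg 183.4
```

```bash
cat > knob.py <<'E'
from h import *
from h import _j
def knob():
    s=state();C=cam("wrist",s);a=capture("wrist");m=(a.max(2)<75)
    m=cv2.morphologyEx(m.astype(np.uint8),cv2.MORPH_OPEN,np.ones((7,7)))
    n,l,st,ce=cv2.connectedComponentsWithStats(m)
    print(s["clock"],tj(s),s["q"][6].round(2),s["wrist_force"].round(1))
    for i in range(1,n):
        k=(ray(C,ce[i],.059)[0,:2]-_j[:2])@Rz*1000-[19,24]
        if st[i,4]>200: print(st[i],np.round(k,1),"r",np.hypot(*k).round(1),"deg",np.degrees(np.arctan2(k[1],k[0])).round(1)%360)
if __name__=="__main__": knob()
E
python3 knob.py
```

```text
13.1167 [-29.2  78.6] 1.11 [-0.2  1.1  1.3]
[   19     0   227   151 23392] [-147.3   40.7] r 152.8 deg 164.5
[    0     0   512   384 65171] [-46.   76.8] r 89.6 deg 120.9
[436  71  50  35 685] [-96.3 158. ] r 185.1 deg 121.4
[ 214  139   56   56 2466] [-95.2  64.3] r 114.8 deg 146.0
```

The lever follows: knob at r = 114.8 mm (as it must be), 146°. I push on.

Request:
move_arm([
  [[0.4, -0.9, 0.2, 0, 0, -0.03, 0], [0.7, -1.5, 0.2, 0, 0, -0.08, 0], [0.8, -2.2, 0.2, 0, 0, -0.12, 0], [0.9, -2.9, 0.2, 0, 0, -0.16, 0], [1.0, -3.6, 0.2, 0, 0, -0.2, 0], [0.9, -4.3, 0.2, 0, 0, -0.25, 0], [0.9, -4.3, 0.2, 0, 0, -0.25, 0]],
])

```text
clock: 13.75
position: [0.4509, 0.0621, 0.0071]
tcp_rot: [0.014, 1.0, 0.001, 0.001]
wrist_force: [0.8, 1.1, 0.3]
finger_gap: -0.0002
gripper_force: 0.1
```

```bash
python3 knob.py; python3 arc.py 182 235 4.4 21 21
```

```text
13.75 [-51.3  41.2] 1.41 [0.8 1.1 0.3]
[   90     0   422   206 48759] [-152.2   36.6] r 156.6 deg 166.5
[118 144  34  13 307] [-129.3  -28.1] r 132.3 deg 192.3
[ 84 150  33  10 268] [-129.1  -43.4] r 136.2 deg 198.6
[ 11 154  60  13 496] [-129.1  -68.9] r 146.3 deg 208.1
[ 461  228   44   41 1416] [-70.9 122.7] r 141.7 deg 120.0
[    0   230   512   154 41859] [-30.1  18.9] r 35.5 deg 147.8
13.8 [-51.7  41.4] 0.006854725427656298 1.4051367802112373 [ 0.6  0.7 -0.2]
182.0 [-0.1  0.1 -0.1] -0.0
186.4 [-0.  -0.4 -0.1] -0.04
190.8 [-0.  -1.  -0.1] -0.08
195.20000000000002 [-0.  -1.5 -0.1] -0.11
199.60000000000002 [-0.1 -2.1 -0.1] -0.15
204.00000000000003 [-0.2 -2.6 -0.1] -0.18
208.40000000000003 [-0.3 -3.1 -0.1] -0.22
212.80000000000004 [-0.5 -3.6 -0.1] -0.26
217.20000000000005 [-0.7 -4.2 -0.1] -0.29
221.60000000000005 [-1.  -4.6 -0.1] -0.33
226.00000000000006 [-1.3 -5.1 -0.1] -0.37
230.40000000000006 [-1.6 -5.5 -0.1] -0.4
234.80000000000007 [-2.  -5.9 -0.1] -0.44
```

Request:
move_arm([
  [[0, -0.4, -0.1, 0, 0, -0.04, 0], [0, -1.0, -0.1, 0, 0, -0.08, 0], [0, -1.5, -0.1, 0, 0, -0.11, 0], [-0.1, -2.1, -0.1, 0, 0, -0.15, 0], [-0.2, -2.6, -0.1, 0, 0, -0.18, 0], [-0.3, -3.1, -0.1, 0, 0, -0.22, 0], [-0.5, -3.6, -0.1, 0, 0, -0.26, 0], [-0.7, -4.2, -0.1, 0, 0, -0.29, 0], [-1.0, -4.6, -0.1, 0, 0, -0.33, 0], [-1.0, -4.6, -0.1, 0, 0, -0.33, 0]],
])

```text
clock: 14.63
position: [0.4588, 0.0163, 0.0072]
tcp_rot: [-0.15, 0.989, 0.0, -0.0]
wrist_force: [-0.5, 1.6, -0.5]
finger_gap: -0.0
gripper_force: 0.5
```

```bash
python3 knob.py; python3 arc.py 221.6 241 2.2 21 21
```

```text
14.6333 [-46.2  -5. ] 1.85 [-0.5  1.6 -0.5]
[  160     0   194   149 21864] [-151.3  -50.9] r 159.6 deg 198.6
[  367     0   145   177 16213] [-158.9   29.5] r 161.6 deg 169.5
[ 32  71  33  14 276] [-126.5 -127.6] r 179.7 deg 225.2
[ 68  79  30  14 271] [-126.7 -114.5] r 170.7 deg 222.1
[109  89  64  23 558] [-126.6  -91.8] r 156.4 deg 215.9
[331 141  28  17 352] [-127.7   -5.9] r 127.9 deg 182.6
[ 436  161   76   33 1498] [-130.7   53.3] r 141.1 deg 157.8
[ 141  170   56   55 2461] [-89.  -74.5] r 116.1 deg 219.9
[    0   231   512   153 39816] [-25.2 -18.7] r 31.4 deg 216.5
[499 235  13  30 293] [-100.2   82.6] r 129.8 deg 140.5
[481 297  31  44 837] [-65.7  96.1] r 116.4 deg 124.3
14.6833 [-46.3  -4.9] 0.00718470662500878 1.8447530391441787 [0.  0.2 0.7]
221.6 [-0.  -0.1 -0.1] 0.0
223.79999999999998 [-0.1 -0.3 -0.1] -0.02
225.99999999999997 [-0.2 -0.6 -0.1] -0.04
228.19999999999996 [-0.2 -0.9 -0.1] -0.05
230.39999999999995 [-0.3 -1.1 -0.1] -0.07
232.59999999999994 [-0.4 -1.4 -0.1] -0.09
234.79999999999993 [-0.5 -1.6 -0.1] -0.11
236.99999999999991 [-0.6 -1.9 -0.1] -0.13
239.1999999999999 [-0.8 -2.1 -0.1] -0.14
```

Request:
move_arm([
  [[-0.1, -0.3, 0, 0, 0, -0.02, 0], [-0.2, -0.6, 0, 0, 0, -0.04, 0], [-0.2, -0.9, 0, 0, 0, -0.05, 0], [-0.3, -1.1, 0, 0, 0, -0.07, 0], [-0.4, -1.4, 0, 0, 0, -0.09, 0], [-0.5, -1.6, 0, 0, 0, -0.11, 0], [-0.5, -1.6, 0, 0, 0, -0.11, 0]],
])

```text
clock: 15.27
position: [0.467, 0.004, 0.0069]
tcp_rot: [-0.205, 0.979, 0.001, -0.001]
wrist_force: [-2.6, 5.1, 2.3]
finger_gap: 0.0002
gripper_force: 2.4
```

```bash
python3 knob.py | grep -E "^[0-9]|r 11"
```

```text
15.2667 [-38.7 -17.8] 2.0 [-2.6  5.1  2.3]
[ 135  178   57   54 2437] [-72.2 -91. ] r 116.1 deg 231.6
```

Request:
move_arm([
  [[-0.05, -0.1, 0, 0, 0, 0, 0], [-0.1, -0.2, 0, 0, 0, 0, 0], [-0.15, -0.25, 0, 0, 0, 0, 0], [-0.2, -0.35, 0, 0, 0, 0, 0], [-0.25, -0.4, 0, 0, 0, 0, 0], [-0.25, -0.4, 0, 0, 0, 0, 0], [-0.25, -0.4, 0, 0, 0, 0, 0]],
])

```text
clock: 15.9
position: [0.4696, 0.0021, 0.0067]
tcp_rot: [-0.205, 0.979, 0.002, -0.002]
wrist_force: [-5.9, 6.2, 4.1]
finger_gap: -0.0002
gripper_force: 3.9
```

```bash
python3 knob.py | grep -E "^[0-9]|r 11"
```

```text
15.9 [-36.3 -19.8] 2.01 [-5.9  6.2  4.1]
[ 132  180   57   54 2431] [-68.2 -94.1] r 116.2 deg 234.1
```

Request:
move_arm([
  [[-0.05, -0.1, 0, 0, 0, 0, 0], [-0.1, -0.2, 0, 0, 0, 0, 0], [-0.15, -0.25, 0, 0, 0, 0, 0], [-0.2, -0.35, 0, 0, 0, 0, 0], [-0.2, -0.35, 0, 0, 0, 0, 0], [-0.2, -0.35, 0, 0, 0, 0, 0]],
])

```text
clock: 16.45
position: [0.4711, 0.001, 0.0065]
tcp_rot: [-0.205, 0.979, 0.003, -0.004]
wrist_force: [-9.4, 9.6, 8.7]
finger_gap: -0.0003
gripper_force: 6.5
```

```bash
python3 knob.py | grep -E "^[0-9]|r 11"
```

```text
16.45 [-34.8 -21. ] 2.02 [-9.4  9.6  8.7]
[ 131  182   56   53 2419] [-65.9 -95.7] r 116.2 deg 235.4
```

Request:
move_arm([
  [[-0.05, -0.1, 0, 0, 0, 0, 0], [-0.1, -0.2, 0, 0, 0, 0, 0], [-0.15, -0.25, 0, 0, 0, 0, 0], [-0.15, -0.25, 0, 0, 0, 0, 0], [-0.15, -0.25, 0, 0, 0, 0, 0]],
])

```text
clock: 16.92
position: [0.4713, 0.0008, 0.0064]
tcp_rot: [-0.206, 0.979, 0.004, -0.006]
wrist_force: [-14.6, 12.0, 13.6]
finger_gap: 0.0002
gripper_force: 9.8
```

```bash
python3 knob.py | grep -E "^[0-9]|r 11"
```

```text
16.9167 [-34.6 -21.2] 2.02 [-14.6  12.   13.6]
[ 131  181   57   54 2447] [-65.9 -95.7] r 116.2 deg 235.5
```

The lever is at its dowel: it no longer moves and the force is climbing. I back off, rise and check.

Request:
move_arm([
  [[0.2, 0.4, 0, 0, 0, 0, 0], [0.5, 0.9, 0, 0, 0, 0, 0], [0.9, 1.5, 0, 0, 0, 0, 0], [0.9, 1.5, 0, 0, 0, 0, 0], [0.9, 1.5, -3, 0, 0, 0, 0], [0.9, 1.5, -7, 0, 0, 0, 0], [0.9, 1.5, -11, 0, 0, 0, 0], [0.9, 1.5, -15, 0, 0, 0, 0], [0.9, 1.5, -19, 0, 0, 0, 0], [0.9, 1.5, -21, 0, 0, 0, 0], [-3, 1.5, -21, 0, 0, 0.1, 0], [-6.5, 0.5, -21, 0, 0, 0.2, 0], [-9.5, -1, -21, 0, 0, 0.35, 0], [-9.5, -1, -21, 0, 0, 0.35, 0], [-9.5, -1, -21, 0, 0, 0.35, 0]],
])

```text
clock: 18.22
position: [0.5693, 0.0236, 0.2157]
tcp_rot: [-0.031, 1.0, -0.001, -0.001]
wrist_force: [-1.4, -1.0, 0.2]
finger_gap: -0.0001
gripper_force: 0.0
```

Run:
```python
from h import *
from h import _j
import knob
knob.knob()
s=state();w=capture("wrist");cv2.imwrite("pics/wend.png",w);hsv=cv2.cvtColor(w,cv2.COLOR_BGR2HSV);C=cam("wrist",s)
J=lambda P,z:np.round((ray(C,P,z)[:,:2]-_j[:2])@Rz*1000,1)
def blobs(m,z,lo,name):
    n,l,st,ce=cv2.connectedComponentsWithStats(m.astype(np.uint8))
    for i in range(1,n):
        if st[i,4]>lo: 
            b=J(cv2.boxPoints(cv2.minAreaRect(np.argwhere(l==i)[:,::-1].astype(np.float32))),z)
            if abs(b).max()<160: print(name,st[i],b.tolist())
blobs((hsv[...,0]>108)&(hsv[...,0]<130)&(hsv[...,1]>150)&(hsv[...,2]>30),.031,25,"blue")
blobs((hsv[...,0]>5)&(hsv[...,0]<21)&(hsv[...,1]>95)&(hsv[...,1]<150)&(hsv[...,2]>190),.031,200,"tan")
blobs((hsv[...,0]>3)&(hsv[...,0]<17)&(hsv[...,1]>150)&(hsv[...,2]>120),.024,100,"orange")
```

```text
18.2167 [64.6 -4.4] 1.61 [-1.4 -1.   0.2]
[ 178    0   86   21 1774] [-118.1  -64.3] r 134.5 deg 208.6
[ 336    0   73   42 1538] [-114.8   95.2] r 149.1 deg 140.3
[384  52  15  37 383] [-62.5 113.7] r 129.7 deg 118.8
[183  55  21  22 380] [-66.7 -95.4] r 116.4 deg 235.0
[401  86  24  23 476] [-34.6 141.4] r 145.5 deg 103.7
[380  90  12  32 253] [-27.1 112.5] r 115.8 deg 103.5
[390 132  34  26 581] [ 14.5 139.9] r 140.6 deg 84.1
[    0   189   512   195 49167] [254.6 -15.3] r 255.1 deg 356.6
[   0  209   24   74 1427] [ 144.4 -341.6] r 370.9 deg 292.9
[103 231  39  28 787] [ 142.1 -200.1] r 245.4 deg 305.4
[ 29 237  49  24 738] [ 147.8 -289.7] r 325.2 deg 297.0
tan [ 171   22  117   96 5015] [[-80.9, -111.9], [-136.4, -62.7], [-52.2, 71.1], [12.7, 25.4]]
tan [187  79  68  40 835] [[-22.5, -95.9], [-43.5, -80.1], [2.2, -6.3], [25.0, -21.3]]
tan [158 153 151  16 882] [[49.5, -127.0], [49.1, 60.5], [68.2, 61.5], [68.7, -128.8]]
orange [ 152  135  199   48 2958] [[28.0, -134.7], [27.5, 113.0], [88.3, 118.9], [89.0, -141.0]]
```

Run:
```python
from h import *
from h import _j
s=state();w=cv2.imread("pics/wend.png");hsv=cv2.cvtColor(w,cv2.COLOR_BGR2HSV)
f,cx,cy,T=cam("wrist",s)
def px(x,y,z):
    p=np.r_[Rz@(np.array([x,y])/1000)+_j[:2],z];c=T[:3,:3].T@(p-T[:3,3]);return cx+f*c[0]/-c[2],cy-f*c[1]/-c[2]
for nm,pts in dict(along=[(60,y) for y in range(-16,76,2)],x_right=[(x,2) for x in range(40,78)],x_left=[(x,56) for x in range(40,78)]).items():
    print(nm)
    print([ (p[0] if nm!="along" else p[1],*map(int,hsv[int(round(v)),int(round(u))])) for p in pts for u,v in [px(*p,.031)]])
```

```text
along
[(-16, 25, 118, 249), (-14, 26, 113, 249), (-12, 25, 117, 249), (-10, 25, 118, 249), (-8, 25, 115, 249), (-6, 25, 121, 249), (-4, 22, 124, 244), (-2, 19, 130, 242), (0, 18, 126, 243), (2, 18, 131, 242), (4, 18, 128, 243), (6, 18, 127, 243), (8, 18, 128, 243), (10, 18, 125, 244), (12, 18, 127, 243), (14, 18, 130, 243), (16, 18, 128, 244), (18, 18, 126, 244), (20, 18, 126, 244), (22, 18, 126, 244), (24, 18, 128, 243), (26, 18, 124, 244), (28, 19, 126, 245), (30, 19, 129, 243), (32, 18, 126, 244), (34, 18, 125, 244), (36, 18, 129, 244), (38, 18, 124, 244), (40, 18, 128, 244), (42, 18, 124, 244), (44, 18, 127, 243), (46, 18, 126, 245), (48, 18, 130, 244), (50, 19, 129, 243), (52, 19, 125, 244), (54, 18, 126, 243), (56, 18, 125, 244), (58, 18, 122, 243), (60, 17, 133, 238), (62, 14, 149, 232), (64, 13, 188, 227), (66, 13, 163, 232), (68, 13, 142, 235), (70, 13, 143, 233), (72, 13, 158, 232), (74, 13, 186, 223)]
x_right
[(40, 28, 101, 248), (41, 26, 113, 244), (42, 26, 113, 244), (43, 23, 127, 233), (44, 19, 139, 208), (45, 16, 133, 174), (46, 15, 113, 129), (47, 15, 113, 129), (48, 
[... 659 characters left out ...]
), (43, 21, 133, 226), (44, 18, 139, 209), (45, 18, 134, 185), (46, 16, 115, 133), (47, 16, 115, 133), (48, 9, 84, 109), (49, 14, 115, 171), (50, 16, 127, 230), (51, 18, 126, 241), (52, 18, 126, 241), (53, 18, 127, 243), (54, 18, 125, 244), (55, 18, 128, 243), (56, 18, 129, 244), (57, 18, 129, 244), (58, 18, 124, 244), (59, 18, 128, 244), (60, 18, 125, 244), (61, 18, 127, 243), (62, 18, 127, 243), (63, 19, 124, 244), (64, 18, 127, 243), (65, 19, 126, 243), (66, 19, 126, 243), (67, 18, 130, 244), (68, 17, 139, 241), (69, 15, 158, 237), (70, 13, 173, 232), (71, 13, 173, 232), (72, 13, 190, 230), (73, 13, 189, 232), (74, 13, 189, 231), (75, 13, 189, 231), (76, 13, 192, 230), (77, 13, 191, 230)]
```

The bar spans x from about 49.4 to 69 at both ends and y from -3.7 to about 61. That puts it square in the corner, and the lever is at 235°, its end position. I hand the job in.

```bash
python3 -c "
from cell import *
print(close_job())"
```

```text
the job is handed in; nothing more can be done
None
```

The job is handed in at about 18 s: the bar measures square against the fence and end stop, the cam lever is at its dowel (235°), and nothing was lifted; the only slip was a first approach that passed about 15 mm above the bar, because the real fingertip sits about 30 mm higher than the reported TCP.

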